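Clamp the flask and stopper it

TASK

Get this rescued blue flask ready for the shop: slide the blue carriage up until the flask is held snugly between the two V-shaped jaws, then turn the red clamp knob clockwise until it locks. Then lower the matching blue stopper upright into the flask's neck until its collar rests on the rim (do not let it drop in), and let go. Leave the white stopper and the other crockery alone.

Things in the scene. Friction and masses are not known exactly. Their poses are not given: they have to be found in the camera images.
- fixture: Clamping fixture fixed to the table: aluminium plate 110 mm (x) by 330 mm (y), 12 mm thick, top at z = 0.012. Origin under the plate; the rail runs along its y axis. Its fixed jaw (90 degree V, black rubber, 72 mm high, grey block behind) is at the +y end and opens towards -y; a flask pressed fully into it has its axis at fixture (0, 0.075).
- carriage (a joint): Position of the blue carriage with the moving V jaw along the fixture's +y, m: 0 = fully back (starts 0 to 0.05), grows towards the fixed jaw, stop at 0.115. The knob's axis is at fixture x = 0, y = -0.11 + value. The flask is snug between both jaws at 0.088 (2.5 mm less still counts). Sliding takes 2 N, with the flask up to 9 N: press with 14 to 18 N to be home.
- clamp_knob (a joint): Angle of the red clamp knob on the carriage, rad: 0 = fully free (bar in line with the rail), grows turning clockwise seen from above, end stop at 1.4 (bar nearly across the rail). Starts between 0 and 0.25, carriage free; the brake bites from about 0.7, locked above 1.1: turn to the stop. Takes 0.15 to 0.25 N m and stays where it is left.
- knob_grip (a point): Point on the knob's vertical axis, at the height to grip (0.090 above the table). The bar is 46 mm long along this frame's y axis, 14 mm thick along its x axis, and stands from 17 mm below to 16 mm above this point; a disc 36 mm across, 8 mm high, lies under it. The carriage can be pushed along the rail by the gripped knob.
- carriage_jaw (a point): Point on the carriage midline 45 mm ahead (rail +y) of the knob axis, at the bottom of the V, 40 mm above the table. The carriage block is 60 mm wide, 63 mm high and ends 30 mm behind the knob axis; the V arms reach 86 mm ahead of the knob axis, 96 mm wide, 72 mm high.
- flask: Blue ceramic flask, loose, 0.4 kg, standing on the fixture plate between the jaws, 3 to 15 mm short of the fixed jaw. Origin at the centre of its underside, z up. Body 74 mm across up to 88 mm, then a shoulder to a neck 34 mm across from 112 mm to the rim at 150 mm.
- flask_mouth (a point): Centre of the flask's rim, 150 mm above its underside (0.162 above the table). The neck's bore is 25 mm across and 38 mm deep.
- stopper_blue: Blue ceramic stopper, loose, 60 g, upright in the slotted rest, at one of two places. Origin at the centre of its lower tip, z up. Tapered plug 15 mm across at the tip, 22 mm at 25 mm; collar 36 mm across from 25.5 to 31 mm; above it a cylindrical head 24 mm across, up to 62 mm, to grip.
- stopper_seat (a point): Centre of the underside of the blue stopper's collar, 25.5 mm above its tip; it comes to lie on the flask's rim.
- stopper_white: White ceramic stopper of the same shape and size, for another flask, at the other place in the rest. To be left alone. Origin at its lower tip.
- rest_block: Slotted wooden rest 170 mm (x) by 61 mm (y), 40 mm high, fixed; origin under its centre. The two stoppers hang upright in its lengthwise slot, 25 mm wide, at x = -45 and +45 mm (either way round), collars resting on the top (tips at z = 0.0145); a stopper lifts straight out.
- pot_white: White ceramic pot with a flat cork lid, 80 mm across, 80 mm high, origin under it; to be left alone.
- mug: Terracotta mug with a handle, 80 mm across, 90 mm high, origin under it; to be left alone.
- jar: Green glass jar with a yellow lid, 64 mm across, 90 mm high, origin under it; to be left alone.
Things that resemble listed ones, but are neither listed nor needed, are in the scene too. Of the things that look like the stopper_blue, the smallest one is meant.

How it is judged:
On the way, in this order (a step that is already met when the one before it is completed fails the run):
1. the carriage holds the flask snugly against the fixed jaw (value of joint carriage above 0.0855 m and y of flask in the frame of fixture above 0.0725 m), for 0.2 s.
2. the clamp knob is turned to lock with the flask snug (all of step 1 and value of joint clamp_knob above 1.1 rad), for 0.2 s.
3. the blue stopper sits in the neck, collar on the rim, let go (all of step 2 and z of stopper_seat in the frame of flask_mouth between -0.004 and 0.002 m and horizontal distance between stopper_seat and flask_mouth below 0.004 m and angle between stopper_blue's own z axis and vertical below 0.06 rad and contact force between the fingers and stopper_blue below 0.1 N), for 0.2 s.
At the end, for the whole second after the job is handed in: Carriage at 0.0855 or more with the flask at fixture y 0.0725 or more (under 2.5 mm play), knob past 1.1 rad, flask upright (0.05 rad), blue stopper released, collar within 2 mm of the rim, within 4 mm of the neck axis, within 0.06 rad of upright, all at rest (all of step 3 and angle between flask's own z axis and vertical below 0.05 rad and linear speed of each of stopper_blue, flask below 0.02 m/s); the robot touches nothing.
It fails at once if the flask is tipped over (0.35 rad) (angle between flask's own z axis and vertical above 0.35 rad).
It fails at once if the blue stopper is dropped into the flask (over 0.5 m/s, not held, above the flask) (horizontal distance between stopper_blue and flask_mouth below 0.05 m and contact force between the fingers and stopper_blue below 0.05 N and linear speed of stopper_blue above 0.5 m/s).
It fails at once if the white stopper, pot, mug or jar is moved by more than 3 cm (distance of any of stopper_white, pot_white, mug, jar from where it was at the start of the episode above 0.03 m).
It also fails if it takes over 67 s, if anything falls off the work surface, if the arm or the gripper's body presses on something with over 40 N, if the wrist force passes 120 N, or if a joint passes its speed limit or range.

ROBOT

A 6-joint arm with a two-finger parallel gripper is mounted at the origin on the work surface. World frame = base frame: x ahead of the robot, y to its left, z up, the work surface at z = 0. Lengths are in m, angles in rad, forces in N, time in s.
With the tool pointing down it reaches from about 0.3 to 0.875 m from the base axis. Payload 6.4 kg.
Tool frame: the origin (TCP) lies midway between the tips of the shut fingers; the grasp point (between the pads) lies 19 mm behind it; z points along the fingers, y is the line along which they close (so a half turn about z gives the same grasp; the last joint's range is limited). The gripper opens to 85 mm and grips with 20 to 120 N. Pads are 22 mm wide; open, the fingers measure 114 mm over their backs; the gripper's body (76 mm by 85 mm) begins 54 mm behind the grasp point. The pads swing forward as they close: fully open they stand 13 mm farther back than shut.
Start: joints at [-1.374, 0.181, 1.607, -0, 1.354, -0.206], TCP at [0.225, -0.529, 0.231] pointing down, gripper open.
Joint ranges: [-2.99, 2.99], [-0.89, 2.07], [0.3, 2.58], [-1.14, 4.28], [0, 2.63], [-3.12, 3.12]. Speed limits (rad/s): [2.57, 2.57, 3.01, 3.14, 3.14, 3.14].

INTERFACE

Orientations are given as a unit quaternion [w, x, y, z].
In Python, from bench import * gives the robot as it stands.
- The arm moves only by the tool play_rows, never from a script. Its argument "plan" is a list of rows, each a list of 3 entries, a list of its own where there are three numbers: the finger opening in mm, from 0 to 85.4, then the shift along the tool's x, y, z normalised to -1 to 1, where 1 is 40 cm, then the turn about the tool's z normalised to -1 to 1, where 1 is pi rad. A call has 1 to 10 rows; each row is the pose to reach, as a shift and turn from the pose commanded when the call began, along the tool's axes at that moment, turning the shorter way round; what a row does not reach only later rows make up. A row lasts 1/10 s, in which the tool goes at most 50 mm and 8.59 degrees, less where a joint would pass 70% of its speed; a pose out of reach is approached as far as the arm can. A call with a number of a shift or a turn outside -1 to 1 is refused whole. A call with a gripper value outside its range is refused whole. The fingers move at their own pace and stop on an object; the grip force is fixed at half the most. Time passes only in rows, so rows that repeat a pose let the fingers close. It gives the time, the measured TCP pose, the force, the opening and the grip force at its end, in the units of the state.
- get_obs(): the state, without advancing time (a new reading comes with each control period).
- camera(name): name is "scene" or "top" or "wrist"; returns a dict with "image" (384x512x3 uint8, red, green, blue), "range_z" (384x512 float32, m along the optical axis (not along the pixel's ray), 0 where there is no reading), "intrinsics" (3x3 intrinsics, pixels), "rvec" (rotation vector, rad) and "tvec" (3), from world to camera coordinates, as OpenCV has them; the wrist camera has in their place "T_tool_cam" (4x4, takes a point from camera to tool coordinates, whose origin is the TCP and whose axes are the flange's). Camera axes: x right, y down, z forward; pixel columns grow to the right and rows downward; lengths in m; the calibration is good to about 2 mm. A picture is of the moment at which its call begins: read the wrist's pose just before it.
- hand_in(): hands the job in; it is judged then, once.
Trained networks look in a picture, given as the dict that the camera call returned (one of the last four; its "shot" number tells which), for a name from the list of things; names that differ only in an ending like _2 or _b are one class to them, and where a whole thing is asked for, a point or a joint stands for the part that bears it (a point fixed in the world has none). Each returns a list of dicts, best first, with "conf" (0 to 1); they miss things now and then, are a little off and sometimes report something else, mostly with a low value. They report only what shows in the picture. A call takes as long as a camera call. They do not tell look-alikes from the thing itself.
- search_frame(picture, label): "rect" ([centre column, centre row, width, height] in pixels, round what is visible of it).
- masks_of(picture, label): "mask" (384x512 bool, what is visible of it) and "rect" ([centre column, centre row, width, height] in pixels, round what is visible of it).
The state is a dict: "time_s": time; "q": joint angles; "dq": joint speeds; "joint_efforts": joint torques, N m; "eef_pos": TCP position; "eef_rot": TCP orientation; "wrist_force": force on the tool from outside, world axes, zero at the start; "torque": the same for the moment, N m; "opening": opening from 0.0 (shut) to 1.0 (fully open); "grasp_force": force on a finger pad.
Only numpy, scipy, OpenCV 4.12 (cv2) and the standard library are available. Lean on these libraries where they do the work, as an engineer would, in place of code of your own. Each camera call takes 0.05 s, during which the arm holds its last target. There are 200 camera calls.

## Working session

There is one attempt and no reset: what is moved stays moved. The work goes in short steps, Python scripts to look and compute and a tool call to move; the robot and the scene stay as the last step left them, time stands still between calls to the robot, and variables do not carry over. Pictures are saved under pics/ and viewed, at most 10 in all, crops included, and the job is handed in when it is done.

Besides the shell and the picture viewer there is one more tool, called after "Call:" as a command line: name --argument value ..., lists and objects as JSON in quotes. play_rows: Moves the arm, as the interface text tells. Its arguments: {"type":"object","properties":{"plan":{"type":"array","items":{"type":"array"}}},"required":["plan"]}

```bash
mkdir -p pics
cat > h.py <<'E'
from bench import *
import numpy as np, cv2
from scipy.spatial.transform import Rotation as R
def cloud(p, obs=None):
    K=p["intrinsics"]; z=p["range_z"]; v,u=np.indices(z.shape)
    c=np.stack([(u-K[0,2])/K[0,0]*z,(v-K[1,2])/K[1,1]*z,z],-1)
    if "rvec" in p:
        Rm=cv2.Rodrigues(np.array(p["rvec"],float))[0]
        w=(c-np.array(p["tvec"]).ravel())@Rm
    else:
        T=np.array(p["T_tool_cam"]); t=c@T[:3,:3].T+T[:3,3]
        q=obs["eef_rot"]; w=t@R.from_quat([q[1],q[2],q[3],q[0]]).as_matrix().T+np.array(obs["eef_pos"])
    w[z==0]=np.nan
    return w
def save(p,n,s=1.5):
    cv2.imwrite("pics/"+n+".png",cv2.resize(p["image"][:,:,::-1],None,fx=s,fy=s))
E
python3 - <<'E'
from h import *
o=get_obs(); print(o)
for n in ["top","scene"]:
    p=camera(n); save(p,n+"0"); W=cloud(p)
    np.savez(n+"0.npz",W=W,im=p["image"])
    for l in ["fixture","carriage","clamp_knob","flask","stopper_blue","stopper_white","rest_block","pot_white","mug","jar"]:
        for d in masks_of(p,l)[:4]:
            if d["conf"]<.2: continue
            w=W[d["mask"]]; w=w[~np.isnan(w[:,0])]
            print(n,l,round(d["conf"],2),np.round(d["rect"]),np.round(np.median(w,0),3) if len(w) else None, np.round(np.percentile(w[:,2],98),3) if len(w) else None)
E
```

```text
{'time_s': 0.0, 'q': array([-1.37428600e+00,  1.81578588e-01,  1.60800812e+00, -1.20122142e-06,
        1.35381247e+00, -2.06302714e-01]), 'dq': array([-7.83916656e-05,  1.37797903e-03, -1.62702987e-04,  5.12313254e-04,
        1.02771260e-03,  3.62534066e-04]), 'joint_efforts': array([-2.98284676e-04, -4.44867361e+01, -3.51341128e+01, -3.50381615e-04,
        9.04858840e-03,  2.56059587e-05]), 'eef_pos': array([ 0.22530715, -0.5284112 ,  0.23036299]), 'eef_rot': array([-9.03255443e-04,  9.79785750e-01,  2.00047663e-01,  3.83613127e-06]), 'wrist_force': array([-0.21199287, -0.16968689, -0.76749449]), 'torque': array([-0.0079968 , -0.03554487,  0.02043709]), 'grasp_force': 0.0, 'opening': 0.9991967275970565}
top fixture 0.59 [195. 205. 129.  66.] [0.58  0.111 0.016] 0.105
top carriage 0.63 [211. 199.  49.  35.] [0.596 0.087 0.068] 0.108
top clamp_knob 0.7 [220. 196.  19.  10.] [0.598 0.061 0.105] 0.11
top flask 0.56 [169. 209.  32.  30.] [0.561 0.185 0.112] 0.164
top stopper_blue 0.66 [352. 218.  15.  14.] [ 0.541 -0.286  0.063] 0.08
top stopper_blue 0.59 [396. 234.  21.  24.] [ 0.501
[... 835 characters left out ...]
topper_blue 0.86 [113. 200.  25.  31.] [ 0.506 -0.398  0.045] 0.082
scene stopper_blue 0.76 [125. 237.  20.  27.] [ 0.636 -0.355  0.054] 0.081
scene stopper_blue 0.7 [345. 179.  36.  52.] [0.579 0.188 0.1  ] 0.161
scene stopper_blue 0.48 [155. 206.  13.  14.] [ 0.547 -0.29   0.058] 0.079
scene stopper_white 0.56 [166. 182.  11.  14.] [ 0.461 -0.266  0.057] 0.078
scene rest_block 0.96 [163. 200.  47.  57.] [ 0.524 -0.276  0.036] 0.042
scene pot_white 0.9 [259. 281.  41.  47.] [ 0.786 -0.06   0.079] 0.083
scene mug 0.87 [421. 237.  41.  43.] [0.745 0.311 0.088] 0.092
scene mug 0.58 [323. 203. 134.  86.] [0.602 0.103 0.026] 0.103
scene jar 0.91 [161. 270.  35.  43.] [ 0.734 -0.271  0.077] 0.092
```

View pics/top0.png

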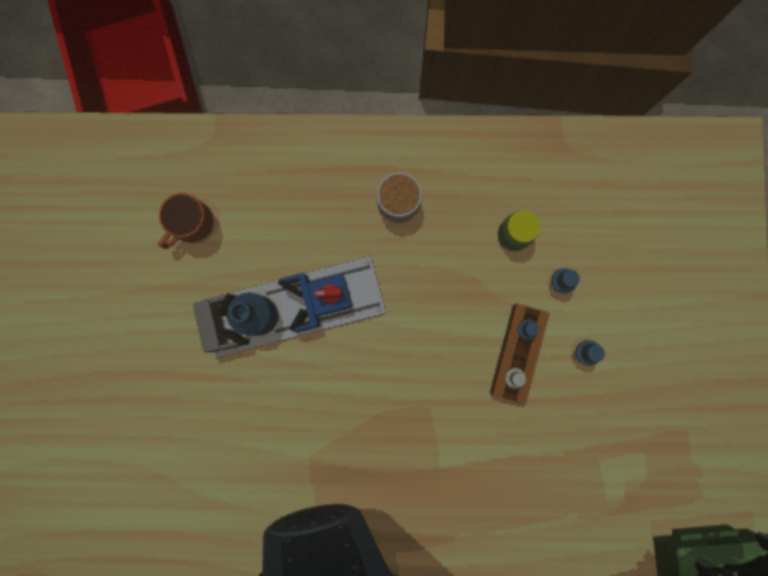

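View pics/scene0.png

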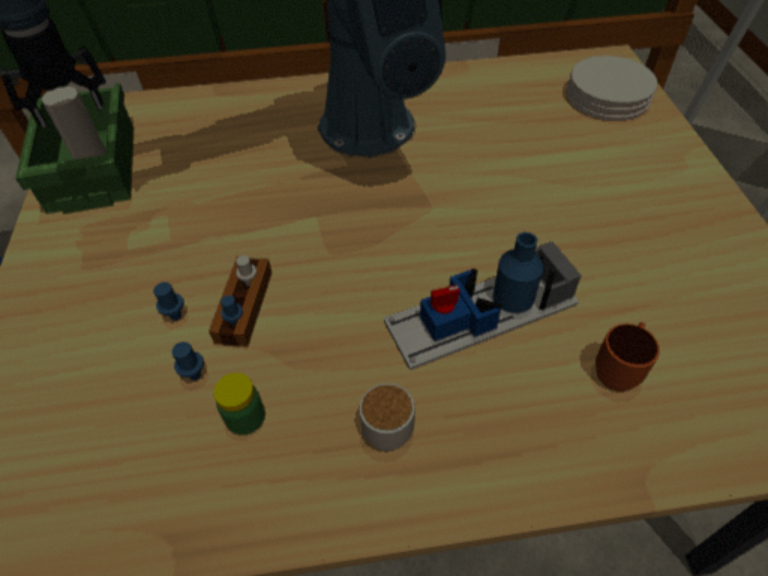

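Run:
```python
from h import *
for n in ["top","scene"]:
    d=np.load(n+"0.npz"); W=d["W"]; im=d["im"]
    hsv=cv2.cvtColor(im,cv2.COLOR_RGB2HSV)
    def rect(m,name):
        w=W[m][:,:2].astype(np.float32)
        (c,s,a)=cv2.minAreaRect(w); print(n,name,m.sum(),np.round(c,4),np.round(s,4),round(a,1),"mean",np.round(w.mean(0),4))
    near=lambda x,y,r:(np.hypot(W[...,0]-x,W[...,1]-y)<r)
    z=W[...,2]
    plate=near(.585,.105,.2)&(z>.006)&(z<.018); rect(plate,"plate")
    red=near(.6,.06,.05)&(z>.098)&(((hsv[...,0]<12)|(hsv[...,0]>168))&(hsv[...,1]>100)); rect(red,"knobtop")
    rect(near(.565,.188,.04)&(z>.15),"rim")
    for x,y,k in [(.541,-.286,"blue"),(.457,-.263,"white"),(.501,-.393,"b2"),(.628,-.351,"b3")]:
        rect(near(x,y,.03)&(z>.068),k)
    rect(near(.5,-.276,.13)&(z>.034)&(z<.044),"rest")
```

```text
top plate 2303 [0.586  0.1151] [0.3846 0.3758] 19.5 mean [0.5874 0.0951]
top knobtop 83 [0.5998 0.0621] [0.0133 0.0437] 1.6 mean [0.5998 0.0601]
top rim 93 [0.5629 0.1978] [0.0319 0.0317] 38.9 mean [0.5626 0.1979]
top blue 68 [ 0.5417 -0.2889] [0.022 0.022] 45.1 mean [ 0.5414 -0.2891]
top white 69 [ 0.4559 -0.2667] [0.0207 0.0228] 2.0 mean [ 0.4554 -0.266 ]
top b2 119 [ 0.5012 -0.3985] [0.0258 0.0301] 1.4 mean [ 0.5013 -0.3973]
top b3 118 [ 0.6304 -0.3569] [0.0288 0.0291] 45.5 mean [ 0.6302 -0.3561]
top rest 1003 [ 0.4864 -0.3237] [0.1556 0.1698] 75.0 mean [ 0.4981 -0.2865]
scene plate 1918 [0.5914 0.1379] [0.1431 0.3268] 15.4 mean [0.6061 0.091 ]
scene knobtop 107 [0.5972 0.0596] [0.0167 0.0442] 8.8 mean [0.5996 0.0581]
scene rim 129 [0.5605 0.1971] [0.0323 0.0341] 40.7 mean [0.5611 0.1962]
scene blue 74 [ 0.54   -0.2911] [0.0226 0.023 ] 54.4 mean [ 0.5413 -0.2915]
scene white 65 [ 0.4527 -0.2688] [0.0237 0.0225] 22.6 mean [ 0.455  -0.2681]
scene b2 126 [ 0.4996 -0.4002] [0.0304 0.0296] 54.9 mean [ 0.5023 -0.3993]
scene b3 147 [ 0.6284 -0.3581] [0.0278 0.0307] 88.4 mean [ 0.6308 -0.3577]
scene rest 828 [ 0.5074 -0.2957] [0.1525 0.197 ] 34.4 mean [ 0.5075 -0.2897]
```

The top view shows the fixture at about (290,307) with the flask to its left. The rest is at (520,355), holding the blue stopper at (528,330) and the white one at (515,378). The two larger blue look-alikes stand free at (565,280) and (589,352). First I'll move above the knob.

Call:
play_rows --plan '[[85,[0.7,-0.5,0],-0.2],[85,[0.7,-0.5,0],-0.2],[85,[0.7,-0.5,0],-0.2],[85,[0.7,-0.5,0],-0.2],[85,[0.7,-0.5,0],-0.2],[85,[0.7,-0.5,0],-0.2],[85,[0.7,-0.5,0],-0.2],[85,[0.7,-0.5,0],-0.2]]'

```text
time_s: 1.9
eef_pos: [0.4066, -0.2309, 0.2315]
eef_rot: [-0.0, 0.868, 0.496, 0.001]
wrist_force: [-0.7, -0.7, 0.0]
opening: 0.994
grasp_force: 0.0
```

```bash
cat >> h.py <<'E'
def yaw(o):
    q=o["eef_rot"]; M=R.from_quat([q[1],q[2],q[3],q[0]]).as_matrix(); return np.arctan2(M[1,1],M[0,1]),M
def go(target,yt=None):
    """shift and turn (normalised) to bring TCP to target, finger line to world angle yt"""
    o=get_obs(); y,M=yaw(o); s=(np.array(target)-o["eef_pos"])@M/.4
    t=0 if yt is None else -((yt-y+np.pi/2)%np.pi-np.pi/2)/np.pi
    print("t",o["time_s"],"pos",np.round(o["eef_pos"],4),"yaw",round(y,3),"shift",np.round(s,4),"turn",round(t,4),"q6",round(o["q"][5],2),"F",np.round(o["wrist_force"],1),"open",round(o["opening"]*85.4,1),"grip",round(o["grasp_force"],1))
E
python3 - <<'E'
from h import *
go([.6,.06,.23],.16)
E
```

```text
t 1.9 pos [ 0.4066 -0.2309  0.2315] yaw -0.534 shift [0.872  0.0466 0.0051] turn -0.2208 q6 -0.24 F [-0.7 -0.7  0. ] open 84.9 grip 0.0
```

Call:
play_rows --plan '[[85,[0.87,0.047,0],-0.22],[85,[0.87,0.047,0],-0.22],[85,[0.87,0.047,0],-0.22],[85,[0.87,0.047,0],-0.22],[85,[0.87,0.047,0],-0.22],[85,[0.87,0.047,0],-0.22],[85,[0.87,0.047,0],-0.22],[85,[0.87,0.047,0],-0.22],[85,[0.87,0.047,0],-0.22],[85,[0.87,0.047,0],-0.22]]'

```text
time_s: 2.9
eef_pos: [0.5991, 0.0524, 0.231]
eef_rot: [-0.0, 0.652, 0.758, -0.0]
wrist_force: [0.3, -0.0, 0.1]
opening: 0.996
grasp_force: 0.0
```

Run:
```python
from h import *
go([.6,.06,.23],.16)
o=get_obs(); p=camera("wrist"); save(p,"w1"); W=cloud(p,o); np.savez("w1.npz",W=W,im=p["image"])
hsv=cv2.cvtColor(p["image"],cv2.COLOR_RGB2HSV); z=W[...,2]
m=(((hsv[...,0]<12)|(hsv[...,0]>168))&(hsv[...,1]>100)&(z>.095)); w=W[m][:,:2].astype(np.float32)
print(m.sum(),cv2.minAreaRect(w),w.mean(0),np.median(z[m]))
```

```text
t 2.9 pos [0.5991 0.0524 0.231 ] yaw 0.151 shift [0.0185 0.005  0.0025] turn -0.003 q6 -0.26 F [ 0.3 -0.   0.1] open 85.0 grip 0.0
776 ((0.596631646156311, 0.0597713366150856), (0.10675881803035736, 0.045542292296886444), 31.293716430664062) [0.59893066 0.06170539] 0.10531079617896354
```

View pics/w1.png

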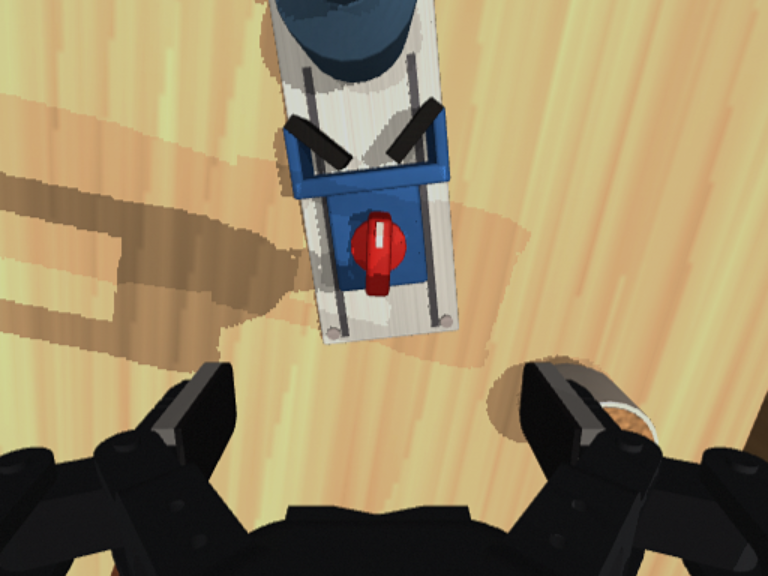

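The wrist view shows the knob bar at (378,255), slightly clockwise of the rail, with the plate edges clean and the flask ahead of the jaw.

Run:
```python
from h import *
d=np.load("w1.npz"); W=d["W"]; im=d["im"]; hsv=cv2.cvtColor(im,cv2.COLOR_RGB2HSV); z=W[...,2]
def rect(m,n):
    m=cv2.morphologyEx(m.astype(np.uint8),cv2.MORPH_OPEN,np.ones((3,3)))>0
    w=W[m][:,:2].astype(np.float32); print(n,m.sum(),cv2.minAreaRect(w),np.median(z[m])); return w
near=np.hypot(W[...,0]-.599,W[...,1]-.061)<.045
w=rect(near&(z>.1)&(hsv[...,1]>60),"bar")
c=w-w.mean(0); u,s,v=np.linalg.svd(c,full_matrices=False); print("bar angle",np.degrees(np.arctan2(v[0,1],v[0,0]))%180)
near=np.hypot(W[...,0]-.599,W[...,1]-.061)<.14
# plate: height map edges
pl=near&(z>.008)&(z<.017)&(hsv[...,1]<70)
w=rect(pl,"plate")
# carriage block top
bl=near&(z>.055)&(z<.068)&(hsv[...,0]>95)&(hsv[...,0]<130); w=rect(bl,"block")
ja=near&(z>.069)&(z<.078); rect(ja,"jaw")
# edges of plate as function of rail coordinate
for a in np.radians([13,14,15,16,17]):
    x=W[...,0]*np.cos(a)+W[...,1]*np.sin(a); y=-W[...,0]*np.sin(a)+W[...,1]*np.cos(a)
    yy=y[pl];xx=x[pl]; L=[];
    for lo in np.arange(yy.min()+.01,yy.max()-.01,.01):
        s=(yy>lo)&(yy<lo+.01)
        if s.sum()>30: L.append((lo,xx[s].min(),xx[s].max()))
    L=np.array(L); print(round(np.degrees(a)),"slopes deg",np.degrees(np.polyfit(L[:,0],L[:,1],1)[0]),np.degrees(np.polyfit(L[:,0],L[:,2],1)[0]),"mid",np.median(L[:,1:].mean(1)),"width",np.median(L[:,2]-L[:,1]),"ymin",yy.min())
```

```text
bar 763 ((0.5990018844604492, 0.061242152005434036), (0.013970651663839817, 0.04591153562068939), 6.604771614074707) 0.10532308036649637
bar angle 96.77622
plate 10804 ((0.5928781032562256, 0.08405375480651855), (0.109722800552845, 0.220745250582695), 15.27804183959961) 0.01172435107870548
block 2659 ((0.5936225652694702, 0.07624727487564087), (0.08344759047031403, 0.09214058518409729), 13.58572006225586) 0.06258371169551163
jaw 1589 ((0.5895007848739624, 0.09487178176641464), (0.09340011328458786, 0.09911045432090759), 14.985761642456055) 0.07155507645409223
13 slopes deg -0.8022216638820948 -3.919739053239019 mid 0.5964464265937132 width 0.10936575317855851 ymin -0.1635493733074906
14 slopes deg 0.19502620675227908 -2.78323165388743 mid 0.5954637318818352 width 0.10919367391485912 ymin -0.1730945877065539
15 slopes deg 1.2010757318199305 -1.755182650812884 mid 0.5943082792602608 width 0.10921147504587786 ymin -0.1827198232207815
16 slopes deg 2.2599816582457084 -0.7527208054101392 mid 0.5929520470677971 width 0.10919710695600737 ymin -0.19335806933696853
17 slopes deg 3.290750612756059 0.2351469588666091 mid 0.5914119167522145 width 0.10921531864576095 ymin -0.2044931268039467
```

Run:
```python
from h import *
go([.599,.0612,.073],.117)
```

```text
t 2.95 pos [0.5991 0.0521 0.2312] yaw 0.15 shift [0.0226 0.0032 0.3956] turn 0.0105 q6 -0.26 F [0.  0.6 0.2] open 85.0 grip 0.0
```

Call:
play_rows --plan '[[85,[0.0226,0.003,0.0],0.0105],[85,[0.0226,0.003,0.1],0.0105],[85,[0.0226,0.003,0.2],0.0105],[85,[0.0226,0.003,0.3],0.0105],[85,[0.0226,0.003,0.36],0.0105],[85,[0.0226,0.003,0.395],0.0105],[85,[0.0226,0.003,0.395],0.0105],[85,[0.0226,0.003,0.395],0.0105]]'

```text
time_s: 3.75
eef_pos: [0.6002, 0.062, 0.0746]
eef_rot: [0.001, 0.664, 0.747, 0.001]
wrist_force: [0.1, 0.8, 0.5]
opening: 0.997
grasp_force: 0.0
```

Run:
```python
from h import *
go([.599,.0612,.073],.117)
```

```text
t 3.75 pos [0.6002 0.062  0.0746] yaw 0.118 shift [-0.0016 -0.0033  0.004 ] turn 0.0002 q6 -0.21 F [0.1 0.8 0.5] open 85.2 grip 0.0
```

Now close on the bar, correcting about 1 mm along the finger line.

Call:
play_rows --plan '[[60,[0,-0.003,0.002],0],[30,[0,-0.003,0.002],0],[0,[0,-0.003,0.002],0],[0,[0,-0.003,0.002],0],[0,[0,-0.003,0.002],0],[0,[0,-0.003,0.002],0],[0,[0,-0.003,0.002],0],[0,[0,-0.003,0.002],0]]'

```text
time_s: 4.55
eef_pos: [0.598, 0.0627, 0.073]
eef_rot: [-0.0, 0.664, 0.748, -0.0]
wrist_force: [-3.9, 0.5, 5.9]
opening: 0.152
grasp_force: 58.8
```

Run:
```python
from h import *
o=get_obs(); p=o["eef_pos"]; d=np.array([-.262,.965,0])
go(p+d*.05); go(p+d*.056)
```

```text
t 4.55 pos [0.598  0.0627 0.073 ] yaw 0.118 shift [ 0.1236 -0.0183  0.    ] turn 0 q6 -0.21 F [-3.9  0.5  5.9] open 13.0 grip 58.8
t 4.55 pos [0.598  0.0627 0.073 ] yaw 0.118 shift [ 0.1385 -0.0205  0.    ] turn 0 q6 -0.21 F [-3.9  0.5  5.9] open 13.0 grip 58.8
```

Call:
play_rows --plan '[[0,[0.012,-0.002,0],0],[0,[0.024,-0.004,0],0],[0,[0.036,-0.005,0],0],[0,[0.048,-0.007,0],0],[0,[0.06,-0.009,0],0],[0,[0.072,-0.011,0],0],[0,[0.084,-0.012,0],0],[0,[0.096,-0.014,0],0],[0,[0.108,-0.016,0],0],[0,[0.12,-0.018,0],0]]'

```text
time_s: 5.55
eef_pos: [0.5854, 0.1089, 0.0729]
eef_rot: [0.001, 0.664, 0.748, -0.0]
wrist_force: [-1.9, -5.9, 5.6]
opening: 0.154
grasp_force: 59.0
```

```bash
cat > f.py <<'E'
from h import *
o=get_obs(); p=o["eef_pos"]; d=np.array([-.262,.965,0]); n=np.array([.965,.262,0])
print("along",p@d-(-.0197),"car(est)",p@d+.0197+.11,"Falong",o["wrist_force"]@d,"Flat",o["wrist_force"]@n,"torque",o["torque"])
go(p+d*.01)
E
python3 f.py
```

```text
along -0.02856714579973744 car(est) 0.08143285420026256 Falong -5.169767595931432 Flat -3.34370114314007 torque [-0.83249988  0.40541305 -0.12560696]
t 5.55 pos [0.5854 0.1089 0.0729] yaw 0.118 shift [ 0.0247 -0.0037 -0.    ] turn 0 q6 -0.13 F [-1.9 -5.9  5.6] open 13.2 grip 59.0
```

Call:
play_rows --plan '[[0,[0.004,-0.0006,0],0],[0,[0.008,-0.0012,0],0],[0,[0.012,-0.0018,0],0],[0,[0.015,-0.0022,0],0],[0,[0.015,-0.0022,0],0]]'

```text
time_s: 6.05
eef_pos: [0.5838, 0.1147, 0.073]
eef_rot: [0.0, 0.664, 0.748, -0.0]
wrist_force: [-3.3, -4.1, 5.8]
opening: 0.152
grasp_force: 59.0
```

```bash
python3 f.py
```

```text
along -0.022553926531089643 car(est) 0.08744607346891035 Falong -3.099312181599453 Flat -4.24244691482231 torque [-0.66050775  0.48644823 -0.13856636]
t 6.05 pos [0.5838 0.1147 0.073 ] yaw 0.119 shift [ 0.0247 -0.0037 -0.    ] turn 0 q6 -0.12 F [-3.3 -4.1  5.8] open 13.0 grip 59.0
```

Call:
play_rows --plan '[[0,[0.0025,-0.0004,0],0],[0,[0.005,-0.0008,0],0],[0,[0.0075,-0.001,0],0],[0,[0.0075,-0.001,0],0]]'

```text
time_s: 6.45
eef_pos: [0.583, 0.1175, 0.0729]
eef_rot: [0.0, 0.664, 0.748, -0.001]
wrist_force: [-3.5, -4.2, 6.0]
opening: 0.158
grasp_force: 59.0
```

```bash
python3 f.py
```

```text
along -0.01962286149939894 car(est) 0.09037713850060106 Falong -3.1232840839657037 Flat -4.428984660858302 torque [-0.6615675   0.51803934 -0.14787198]
t 6.45 pos [0.583  0.1175 0.0729] yaw 0.119 shift [ 0.0247 -0.0037 -0.    ] turn 0 q6 -0.12 F [-3.5 -4.2  6. ] open 13.5 grip 59.0
```

Call:
play_rows --plan '[[0,[0.0025,-0.0004,0],0],[0,[0.005,-0.0008,0],0],[0,[0.005,-0.0008,0],0]]'

```text
time_s: 6.75
eef_pos: [0.5825, 0.1195, 0.073]
eef_rot: [0.0, 0.664, 0.748, -0.001]
wrist_force: [-3.5, -4.0, 5.0]
opening: 0.154
grasp_force: 59.0
```

```bash
python3 f.py
```

```text
along -0.017621091790751563 car(est) 0.09237890820924843 Falong -2.8982391131145833 Flat -4.453581048335366 torque [-0.6507531   0.39874069 -0.11453684]
t 6.75 pos [0.5825 0.1195 0.073 ] yaw 0.118 shift [ 0.0247 -0.0037 -0.    ] turn 0 q6 -0.11 F [-3.5 -4.   5. ] open 13.1 grip 59.0
```

Run:
```python
from h import *
o=get_obs()
for n in ["top","scene"]:
    p=camera(n); W=cloud(p); z=W[...,2]; save(p,n+"1",1)
    m=(np.hypot(W[...,0]-.56,W[...,1]-.2)<.045)&(z>.155)&(z<.17); w=W[m][:,:2].astype(np.float32)
    print(n,m.sum(),cv2.minAreaRect(w) if m.sum()>5 else 0)
    im=p["image"][120:280,130:400] if n=="top" else p["image"][120:280,240:440]
    cv2.imwrite("pics/c%s1.png"%n,cv2.resize(im[:,:,::-1],None,fx=2.9,fy=2.9,interpolation=cv2.INTER_CUBIC))
p=camera("wrist"); save(p,"w2"); np.savez("w2.npz",W=cloud(p,o),im=p["image"])
```

```text
top 13 ((0.544496476650238, 0.2093753218650818), (0.004809553734958172, 0.014619728550314903), 0.24021396040916443)
scene 100 ((0.5556206703186035, 0.21016792953014374), (0.033911220729351044, 0.032214995473623276), 2.246917247772217)
```

View pics/w2.png

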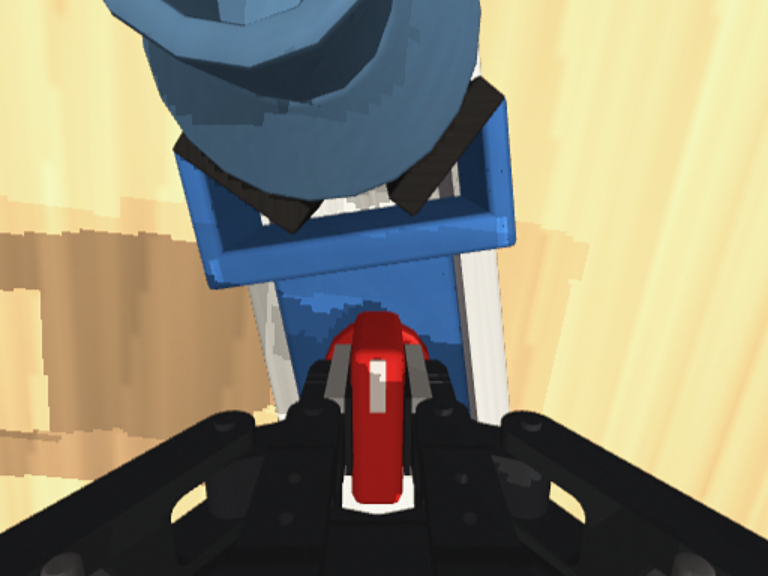

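The flask now sits in the moving V at (330,150), and the grip is centred on the bar at (378,400). I'll keep pressing in small steps.

Call:
play_rows --plan '[[0,[0.0025,-0.0004,0],0],[0,[0.0025,-0.0004,0],0]]'

```text
time_s: 7.1
eef_pos: [0.5825, 0.1197, 0.073]
eef_rot: [0.001, 0.664, 0.748, -0.001]
wrist_force: [-3.0, -6.8, 5.9]
opening: 0.154
grasp_force: 58.9
```

```bash
python3 f.py
```

```text
along -0.017432699163641468 car(est) 0.09256730083635853 Falong -5.7595262620867995 Flat -4.677755753580028 torque [-1.1649088   0.41441867 -0.05496615]
t 7.1 pos [0.5825 0.1197 0.073 ] yaw 0.118 shift [ 0.0247 -0.0037 -0.0001] turn 0 q6 -0.11 F [-3.  -6.8  5.9] open 13.2 grip 58.9
```

Call:
play_rows --plan '[[0,[0.0025,-0.0004,0],0],[0,[0.005,-0.0008,0],0],[0,[0.005,-0.0008,0],0]]'

```text
time_s: 7.4
eef_pos: [0.5824, 0.1198, 0.073]
eef_rot: [0.002, 0.664, 0.748, -0.002]
wrist_force: [0.0, -14.8, 3.7]
opening: 0.153
grasp_force: 58.8
```

```bash
python3 f.py
```

```text
along -0.01726178641278361 car(est) 0.09273821358721639 Falong -14.274788374291182 Flat -3.869897183247774 torque [-2.22272224  0.23129286 -0.09071776]
t 7.4 pos [0.5824 0.1198 0.073 ] yaw 0.118 shift [ 0.0247 -0.0037 -0.0001] turn 0 q6 -0.11 F [  0.  -14.8   3.7] open 13.1 grip 58.8
```

Call:
play_rows --plan '[[0,[0.001,0,0],0],[0,[0.001,0,0],0],[0,[0.001,0,0],0.04],[0,[0.001,0,0],0.08],[0,[0.001,0,0],0.12],[0,[0.001,0,0],0.16],[0,[0.001,0,0],0.2],[0,[0.001,0,0],0.2]]'

```text
time_s: 8.2
eef_pos: [0.5834, 0.1196, 0.073]
eef_rot: [0.003, 0.864, 0.504, -0.0]
wrist_force: [2.8, -17.1, -0.2]
opening: 0.158
grasp_force: 58.6
```

```bash
python3 f.py
```

```text
along -0.017727062735523307 car(est) 0.09227293726447669 Falong -17.285756518924483 Flat -1.7449129982770537 torque [-2.62814893 -0.41559988 -0.06359923]
t 8.2 pos [0.5834 0.1196 0.073 ] yaw -0.514 shift [ 0.0178 -0.0176 -0.0002] turn 0 q6 0.52 F [  2.8 -17.1  -0.2] open 13.5 grip 58.6
```

Turning well at 17 N; I'll continue to the stop. About 0.62 rad is left, 0.2 normalised.

Call:
play_rows --plan '[[0,[0,0,0],0.04],[0,[0,0,0],0.08],[0,[0,0,0],0.12],[0,[0,0,0],0.16],[0,[0,0,0],0.19],[0,[0,0,0],0.205],[0,[0,0,0],0.205]]'

```text
time_s: 8.9
eef_pos: [0.5841, 0.1189, 0.0731]
eef_rot: [0.004, 0.978, 0.207, 0.002]
wrist_force: [5.6, -18.3, -0.2]
opening: 0.161
grasp_force: 58.8
```

```bash
python3 f.py
```

```text
along -0.018648755599882005 car(est) 0.09135124440011799 Falong -19.12489813860995 Flat 0.5928224576358145 torque [-3.00446314 -0.77826367  0.63058632]
t 8.9 pos [0.5841 0.1189 0.0731] yaw -1.154 shift [ 0.0038 -0.0247 -0.0002] turn 0 q6 1.16 F [  5.6 -18.3  -0.2] open 13.7 grip 58.8
```

Call:
play_rows --plan '[[0,[-0.0015,0.008,0],0],[15,[-0.0015,0.01,0],0],[35,[-0.0015,0.01,0],0],[35,[-0.0015,0.01,0],0],[35,[-0.0015,0.01,0],0],[35,[-0.0015,0.01,-0.05],0],[35,[-0.0015,0.01,-0.15],0],[35,[-0.0015,0.01,-0.27],0],[35,[-0.0015,0.01,-0.38],0],[35,[-0.0015,0.01,-0.42],0]]'

```text
time_s: 9.9
eef_pos: [0.5847, 0.1202, 0.2462]
eef_rot: [0.001, 0.978, 0.207, 0.004]
wrist_force: [1.4, 0.0, 0.7]
opening: 0.406
grasp_force: 0.0
```

Run:
```python
from h import *
go([.45,-.15,.24],-.258)
for n in ["top","scene"]:
    p=camera(n); W=cloud(p); z=W[...,2]; np.savez(n+"2.npz",W=W,im=p["image"])
    hsv=cv2.cvtColor(p["image"],cv2.COLOR_RGB2HSV)
    m=(np.hypot(W[...,0]-.555,W[...,1]-.21)<.045)&(z>.155)&(z<.17); w=W[m][:,:2].astype(np.float32)
    print(n,"rim",m.sum(),cv2.minAreaRect(w) if m.sum()>5 else 0)
    m=(np.hypot(W[...,0]-.583,W[...,1]-.12)<.045)&(z>.095)&(((hsv[...,0]<12)|(hsv[...,0]>168))&(hsv[...,1]>100)); w=W[m][:,:2].astype(np.float32)
    print(n,"knob",m.sum(),cv2.minAreaRect(w) if m.sum()>5 else 0)
    print([(np.round(d["rect"]),d["conf"]) for d in search_frame(p,"flask_mouth")])
```

```text
t 9.9 pos [0.5847 0.1202 0.2462] yaw -1.153 shift [-0.582   0.4808  0.0126] turn -0.2849 q6 1.16 F [1.4 0.  0.7] open 34.7 grip 0.0
top rim 35 ((0.5481149554252625, 0.21080103516578674), (0.012012391351163387, 0.029599839821457863), 1.0843849182128906)
top knob 73 ((0.5787661075592041, 0.11623764038085938), (0.03366788849234581, 0.01351963821798563), 23.60260581970215)
[]
scene rim 98 ((0.5569756031036377, 0.21091583371162415), (0.03285951539874077, 0.03373298794031143), 22.758760452270508)
scene knob 190 ((0.5941261053085327, 0.11693565547466278), (0.06733174622058868, 0.06430618464946747), 43.287940979003906)
[(array([350., 180.,  32.,  58.]), 0.97), (array([162., 271.,  30.,  41.]), 0.18)]
```

Run:
```python
from h import *
go([.59,.09,.29],.117)
```

```text
t 10.1 pos [0.582  0.1199 0.2395] yaw -1.153 shift [-0.0121  0.0763 -0.1263] turn -0.4044 q6 1.16 F [ 1.2  0.  -0. ] open 34.9 grip 0.0
```

Call:
play_rows --plan '[[50,[0,0,-0.12],0],[50,[-0.012,0.076,-0.125],-0.4],[50,[-0.012,0.076,-0.125],-0.4],[50,[-0.012,0.076,-0.125],-0.4],[50,[-0.012,0.076,-0.125],-0.4],[50,[-0.012,0.076,-0.125],-0.4],[50,[-0.012,0.076,-0.125],-0.4],[50,[-0.012,0.076,-0.125],-0.4],[50,[-0.012,0.076,-0.125],-0.4],[50,[-0.012,0.076,-0.125],-0.4]]'

```text
time_s: 11.1
eef_pos: [0.5893, 0.09, 0.2872]
eef_rot: [-0.002, 0.668, 0.744, -0.002]
wrist_force: [-0.4, 0.1, -1.1]
opening: 0.588
grasp_force: 0.0
```

Call:
play_rows --plan '[[50,[0,0,0],0],[50,[0,0,0],0]]'

```text
time_s: 11.3
eef_pos: [0.5898, 0.0899, 0.2884]
eef_rot: [-0.001, 0.67, 0.742, -0.001]
wrist_force: [-0.3, 0.2, 0.3]
opening: 0.587
grasp_force: 0.0
```

Run:
```python
from h import *
o=get_obs(); p=camera("wrist"); save(p,"w3"); W=cloud(p,o); np.savez("w3.npz",W=W,im=p["image"]); z=W[...,2]
print(p["T_tool_cam"])
go([.541,-.289,.24],-.258)
near=np.hypot(W[...,0]-.556,W[...,1]-.211)<.03
m=near&(z>.157)&(z<.168); w=W[m][:,:2].astype(np.float32); print("rim",m.sum(),cv2.minAreaRect(w),cv2.minEnclosingCircle(w),np.median(z[m]))
hsv=cv2.cvtColor(p["image"],cv2.COLOR_RGB2HSV)
m=(np.hypot(W[...,0]-.583,W[...,1]-.12)<.035)&(z>.1)&(hsv[...,1]>60); m=cv2.morphologyEx(m.astype(np.uint8),cv2.MORPH_OPEN,np.ones((3,3)))>0
w=W[m][:,:2].astype(np.float32); print("knob",m.sum(),cv2.minAreaRect(w))
```

```text
[[ 1.23511680e-05 -9.61860808e-01 -2.73539369e-01  6.94950910e-02]
 [ 9.99999902e-01 -1.09114490e-04  4.28838153e-04  8.71610181e-04]
 [-4.42329721e-04 -2.73539348e-01  9.61860712e-01 -1.42350582e-01]
 [ 0.00000000e+00  0.00000000e+00  0.00000000e+00  1.00000000e+00]]
t 11.35 pos [0.59   0.0899 0.2889] yaw 0.101 shift [-0.9301 -0.2173  0.1224] turn 0.1143 q6 -0.15 F [-0.5  0.3 -0.2] open 50.2 grip 0.0
rim 821 ((0.557985246181488, 0.21114856004714966), (0.03294586390256882, 0.03290798142552376), 12.467808723449707) ((0.5578741431236267, 0.21151401102542877), 0.016925504431128502) 0.16143312405170576
knob 570 ((0.5832982659339905, 0.11823244392871857), (0.045907873660326004, 0.014133092947304249), 24.887479782104492)
```

View pics/w3.png

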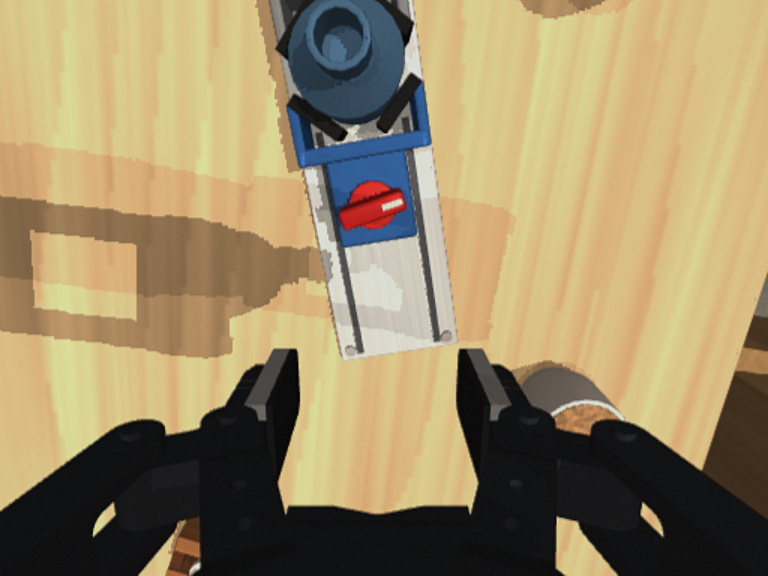

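The bar now lies across the rail at (372,205). Knob and flask are 96.5 mm apart and the bar has turned 80° from the rail, so the flask is clamped and the knob locked. Next, the stopper.

Call:
play_rows --plan '[[60,[-0.93,-0.217,0.05],0.115],[60,[-0.93,-0.217,0.05],0.115],[60,[-0.93,-0.217,0.05],0.115],[60,[-0.93,-0.217,0.05],0.115],[60,[-0.93,-0.217,0.05],0.115],[60,[-0.93,-0.217,0.05],0.115],[60,[-0.93,-0.217,0.05],0.115],[60,[-0.93,-0.217,0.05],0.115],[60,[-0.93,-0.217,0.05],0.115],[60,[-0.93,-0.217,0.05],0.115]]'

```text
time_s: 12.35
eef_pos: [0.5419, -0.2895, 0.2697]
eef_rot: [-0.001, 0.793, 0.609, 0.0]
wrist_force: [0.5, -0.1, -0.0]
opening: 0.706
grasp_force: 0.0
```

Call:
play_rows --plan '[[60,[0,0,0],0],[60,[0,0,0],0],[60,[0,0,0],0]]'

```text
time_s: 12.65
eef_pos: [0.5429, -0.2878, 0.2707]
eef_rot: [0.0, 0.792, 0.611, 0.0]
wrist_force: [-0.0, 0.7, 0.6]
opening: 0.705
grasp_force: 0.0
```

Run:
```python
from h import *
o=get_obs(); p=camera("wrist"); save(p,"w4"); W=cloud(p,o); z=W[...,2]
go([.541,-.289,.049],-.258)
for x,y,k in [(.541,-.289,"blue"),(.4555,-.266,"white")]:
    m=(np.hypot(W[...,0]-x,W[...,1]-y)<.03)&(z>.070)&(z<.082)
    if m.sum()<10: print(k,m.sum()); continue
    w=W[m][:,:2].astype(np.float32); print(k,m.sum(),cv2.minAreaRect(w),cv2.minEnclosingCircle(w),np.median(z[m]),p["image"][m].mean(0))
```

```text
t 12.7 pos [ 0.5428 -0.288   0.2707] yaw -0.257 shift [-0.0034 -0.004   0.5544] turn 0.0003 q6 -0.42 F [-0.5 -0.9 -0.2] open 60.0 grip 0.0
blue 382 ((0.5412560105323792, -0.29107141494750977), (0.022769104689359665, 0.02284187078475952), 31.371606826782227) ((0.5412043333053589, -0.2912468910217285), 0.012016291730105877) 0.07593365962432866 [ 63.4947644   90.01570681 111.5       ]
white 391 ((0.4546145796775818, -0.2677307724952698), (0.022552218288183212, 0.023201415315270424), 37.172637939453125) ((0.45443424582481384, -0.26779839396476746), 0.011956986971199512) 0.07589788387572755 [204.71611253 194.12787724 174.74936061]
```

View pics/w4.png

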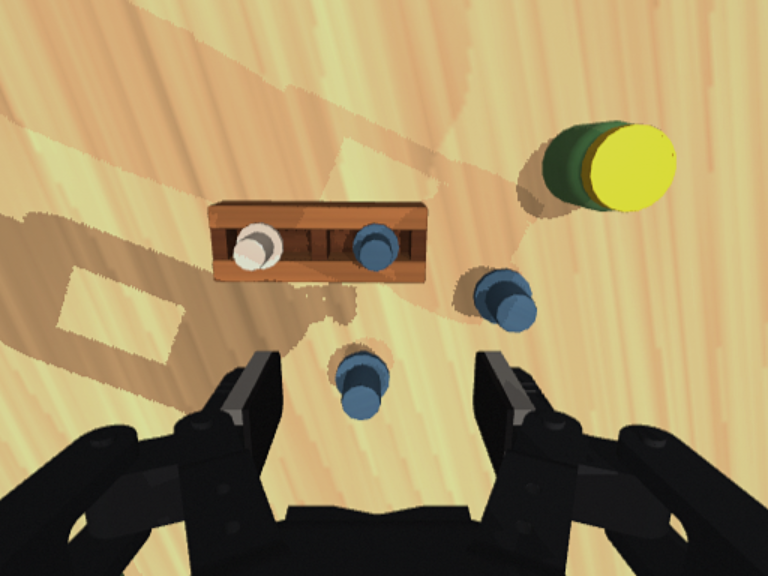

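The blue stopper is at (376,246) on the right end of the rest, with the white one at (258,246). The larger blue look-alikes are at (362,385) and (508,300). Descending on the stopper in the rest.

Call:
play_rows --plan '[[60,[-0.0085,-0.002,0.1],0],[60,[-0.0085,-0.002,0.2],0],[60,[-0.0085,-0.002,0.3],0],[60,[-0.0085,-0.002,0.4],0],[60,[-0.0085,-0.002,0.48],0],[60,[-0.0085,-0.002,0.53],0],[60,[-0.0085,-0.002,0.552],0],[60,[-0.0085,-0.002,0.552],0],[60,[-0.0085,-0.002,0.552],0]]'

```text
time_s: 13.6
eef_pos: [0.5416, -0.2926, 0.051]
eef_rot: [0.001, 0.792, 0.61, 0.0]
wrist_force: [-0.5, 0.4, 1.1]
opening: 0.704
grasp_force: 0.0
```

Run:
```python
from h import *
go([.5412,-.2911,.0495],-.258)
```

```text
t 13.6 pos [ 0.5416 -0.2926  0.051 ] yaw -0.258 shift [ 0.0033 -0.002   0.0037] turn -0.0 q6 -0.43 F [-0.5  0.4  1.1] open 60.1 grip 0.0
```

Call:
play_rows --plan '[[40,[0.003,-0.002,0.003],0],[28,[0.003,-0.002,0.003],0],[0,[0.003,-0.002,0.003],0],[0,[0.003,-0.002,0.003],0],[0,[0.003,-0.002,0.003],0],[0,[0.003,-0.002,0.003],0],[0,[0.003,-0.002,0.003],0]]'

```text
time_s: 14.3
eef_pos: [0.541, -0.2912, 0.0498]
eef_rot: [0.001, 0.792, 0.61, 0.0]
wrist_force: [-0.7, 1.6, 6.7]
opening: 0.261
grasp_force: 58.6
```

Run:
```python
from h import *
go([.5412,-.2911,.0495],-.258)
```

```text
t 14.3 pos [ 0.541  -0.2912  0.0498] yaw -0.259 shift [0.0005 0.0005 0.0007] turn -0.0002 q6 -0.43 F [-0.7  1.6  6.7] open 22.3 grip 58.6
```

Gripped. Lifting straight up.

Call:
play_rows --plan '[[0,[0,0,-0.03],0],[0,[0,0,-0.07],0],[0,[0,0,-0.12],0],[0,[0,0,-0.2],0],[0,[0,0,-0.3],0],[0,[0,0,-0.4],0],[0,[0,0,-0.5],0],[0,[0,0,-0.55],0],[0,[0,0,-0.55],0],[0,[0,0,-0.55],0]]'

```text
time_s: 15.3
eef_pos: [0.5402, -0.2908, 0.2692]
eef_rot: [0.001, 0.792, 0.61, 0.0]
wrist_force: [-0.2, 0.7, -0.8]
opening: 0.258
grasp_force: 58.8
```

Run:
```python
from h import *
go([.558,.2113,.27],.10)
```

```text
t 15.3 pos [ 0.5402 -0.2908  0.2692] yaw -0.259 shift [ 1.2248 -0.2779 -0.0029] turn -0.1141 q6 -0.43 F [-0.2  0.7 -0.8] open 22.1 grip 58.8
```

Call:
play_rows --plan '[[0,[0.07,-0.016,0],-0.01],[0,[0.16,-0.036,0],-0.03],[0,[0.26,-0.059,0],-0.05],[0,[0.36,-0.082,0],-0.07],[0,[0.46,-0.104,0],-0.09],[0,[0.56,-0.127,0],-0.11],[0,[0.66,-0.15,0],-0.114],[0,[0.76,-0.172,0],-0.114],[0,[0.83,-0.188,0],-0.114],[0,[0.86,-0.195,0],-0.114]]'

```text
time_s: 16.3
eef_pos: [0.5514, 0.0644, 0.2665]
eef_rot: [-0.002, 0.67, 0.742, -0.001]
wrist_force: [-0.8, -0.1, -1.0]
opening: 0.265
grasp_force: 58.8
```

Run:
```python
from h import *
go([.558,.2113,.23],.10)
```

```text
t 16.3 pos [0.5514 0.0644 0.2665] yaw 0.102 shift [0.3636 0.0541 0.0915] turn 0.0007 q6 -0.2 F [-0.8 -0.1 -1. ] open 22.7 grip 58.8
```

Call:
play_rows --plan '[[0,[0.05,0.007,0],0],[0,[0.13,0.019,0],0],[0,[0.22,0.033,0],0],[0,[0.3,0.045,0],0],[0,[0.35,0.052,0.03],0],[0,[0.36,0.054,0.05],0],[0,[0.36,0.054,0.05],0],[0,[0.36,0.054,0.05],0],[0,[0.36,0.054,0.05],0]]'

```text
time_s: 17.2
eef_pos: [0.5604, 0.2058, 0.2487]
eef_rot: [0.0, 0.672, 0.741, -0.0]
wrist_force: [0.7, 0.6, -0.2]
opening: 0.265
grasp_force: 58.8
```

Run:
```python
from h import *
o=get_obs(); go([.558,.2113,.205],.10)
# check held stopper + rim in scene and wrist
p=camera("wrist"); save(p,"w5"); W=cloud(p,o); np.savez("w5.npz",W=W,im=p["image"],pos=o["eef_pos"])
p=camera("scene"); W=cloud(p); z=W[...,2]; e=o["eef_pos"]
im=p["image"]; Rm=cv2.Rodrigues(np.array(p["rvec"],float))[0]
c=Rm@(e-[0,0,.03])+np.array(p["tvec"]).ravel(); u=p["intrinsics"]@c; u=(u[:2]/u[2]).astype(int); print("px",u)
cr=im[max(0,u[1]-50):u[1]+50,max(0,u[0]-60):u[0]+60]
cv2.imwrite("pics/s5.png",cv2.resize(cr[:,:,::-1],None,fx=5,fy=5,interpolation=cv2.INTER_CUBIC))
```

```text
t 17.2 pos [0.5604 0.2058 0.2487] yaw 0.098 shift [ 0.0142 -0.0046  0.1093] turn -0.0006 q6 0.06 F [ 0.7  0.6 -0.2] open 22.6 grip 58.8
px [358 141]
```

View pics/s5.png

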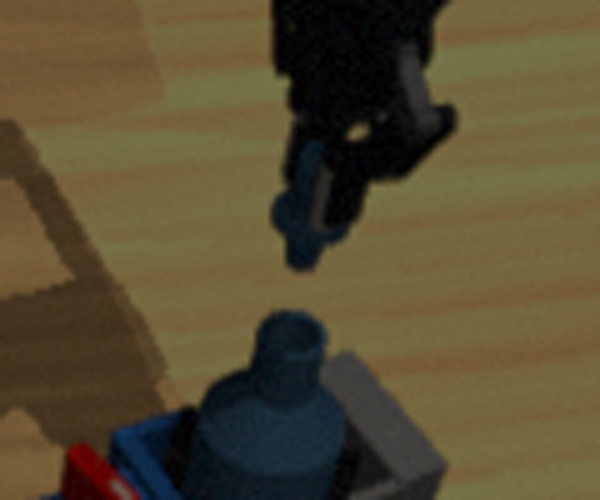

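View pics/w5.png

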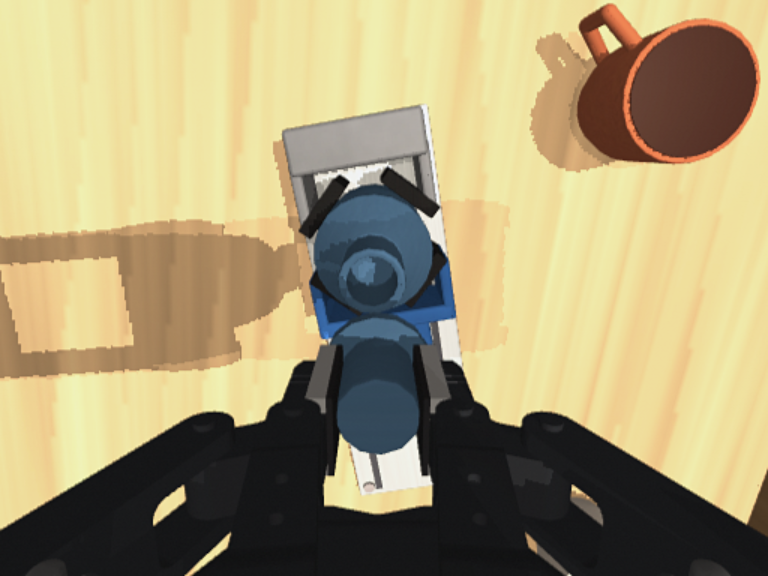

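The stopper is held upright between the pads at (378,410), and the mouth is at (372,278). I'll measure both in this same picture.

Run:
```python
from h import *
d=np.load("w5.npz"); W=d["W"]; z=W[...,2]; e=d["pos"]; im=d["im"]
hsv=cv2.cvtColor(im,cv2.COLOR_RGB2HSV); blue=(hsv[...,0]>90)&(hsv[...,0]<130)&(hsv[...,1]>60)
m=blue&(np.hypot(W[...,0]-.558,W[...,1]-.2113)<.022)&(z>.156)&(z<.168)
w=W[m][:,:2].astype(np.float32); print("rim",m.sum(),cv2.minEnclosingCircle(w),cv2.minAreaRect(w))
m=blue&(np.hypot(W[...,0]-e[0],W[...,1]-e[1])<.03)&(z>.2)
h,b=np.histogram(z[m],np.arange(.2,.29,.003)); print([(round(x,3),int(y)) for x,y in zip(b,h) if y])
zt=z[m].max()
m2=m&(z>.27); m2=m2 if m2.sum()>50 else m&(z>zt-.004)
w=W[m2][:,:2].astype(np.float32); print("head",cv2.minEnclosingCircle(w),np.median(z[m2]),"tcp",e)
_,M=yaw(get_obs()); print("head in tool",(np.array([*cv2.minEnclosingCircle(w)[0],.27])-e)@M)
go([.558,.2113,.185],.10)
```

```text
rim 811 ((0.5577505826950073, 0.21199539303779602), 0.017004691064357758) ((0.5576152205467224, 0.21230341494083405), (0.03309439867734909, 0.032831043004989624), 12.856096267700195)
[(np.float64(0.236), 22), (np.float64(0.239), 107), (np.float64(0.242), 805), (np.float64(0.245), 114), (np.float64(0.248), 137), (np.float64(0.251), 130), (np.float64(0.254), 127), (np.float64(0.257), 133), (np.float64(0.26), 133), (np.float64(0.263), 153), (np.float64(0.266), 164), (np.float64(0.269), 165), (np.float64(0.272), 1185), (np.float64(0.275), 1180), (np.float64(0.278), 2), (np.float64(0.281), 5), (np.float64(0.284), 7)]
head ((0.5597251057624817, 0.21283435821533203), 0.02906171791255474) 0.2750035905910956 tcp [0.5603848  0.20584486 0.24874004]
head in tool [ 7.01809416e-03  4.84410920e-05 -2.12607212e-02]
t 17.3 pos [0.5605 0.2061 0.2491] yaw 0.098 shift [ 0.0135 -0.005   0.1602] turn -0.0006 q6 0.06 F [ 0.8  0.4 -0.1] open 22.3 grip 58.8
```

Run:
```python
from h import *
d=np.load("w5.npz"); W=d["W"]; z=W[...,2]; e=d["pos"]; im=d["im"]
hsv=cv2.cvtColor(im,cv2.COLOR_RGB2HSV); blue=(hsv[...,0]>90)&(hsv[...,0]<130)&(hsv[...,1]>60)
m=blue&(np.hypot(W[...,0]-e[0],W[...,1]-e[1])<.017)&(z>.271)&(z<.279)
m=cv2.morphologyEx(m.astype(np.uint8),cv2.MORPH_OPEN,np.ones((5,5)))>0
w=W[m]; c,r=cv2.minEnclosingCircle(w[:,:2].astype(np.float32)); print("head",c,r,w.mean(0),"tcp",e)
A=np.c_[w[:,:2],np.ones(len(w))]; print("tilt of top",np.linalg.lstsq(A,w[:,2],rcond=None)[0][:2])
o=get_obs(); off=np.array(c)-e[:2]; print("off",off)
t=np.array([.5578,.2117])-off; go([*t,.20],.10)
```

```text
head (0.5617082118988037, 0.20519864559173584) 0.012259573675692081 [0.5612255  0.20661541 0.27486786] tcp [0.5603848  0.20584486 0.24874004]
tilt of top [-0.00033129 -0.04020339]
off [ 0.00132341 -0.00064621]
t 17.3 pos [0.5605 0.2061 0.2491] yaw 0.098 shift [ 0.0164 -0.0085  0.1227] turn -0.0006 q6 0.06 F [ 0.8  0.4 -0.1] open 22.3 grip 58.8
```

Call:
play_rows --plan '[[0,[0.0149,-0.0078,0],0],[0,[0.0149,-0.0078,0],0],[0,[0.0149,-0.0078,0.04],0],[0,[0.0149,-0.0078,0.08],0],[0,[0.0149,-0.0078,0.1],0],[0,[0.0149,-0.0078,0.12],0],[0,[0.0149,-0.0078,0.135],0],[0,[0.0149,-0.0078,0.148],0],[0,[0.0149,-0.0078,0.148],0],[0,[0.0149,-0.0078,0.148],0]]'

```text
time_s: 18.3
eef_pos: [0.5565, 0.2128, 0.1896]
eef_rot: [0.0, 0.671, 0.741, 0.0]
wrist_force: [0.0, 0.3, -0.3]
opening: 0.258
grasp_force: 58.8
```

Run:
```python
from h import *
go([.5568,.2117,.172],.10)
```

```text
t 18.3 pos [0.5565 0.2128 0.1896] yaw 0.1 shift [-0.0027  0.0005  0.0439] turn -0.0001 q6 0.07 F [ 0.   0.3 -0.3] open 22.0 grip 58.8
```

Call:
play_rows --plan '[[0,[-0.0025,0.0005,0.01],0],[0,[-0.0025,0.0005,0.02],0],[0,[-0.0025,0.0005,0.03],0],[0,[-0.0025,0.0005,0.036],0],[0,[-0.0025,0.0005,0.036],0]]'

```text
time_s: 18.8
eef_pos: [0.5562, 0.2117, 0.1742]
eef_rot: [-0.0, 0.671, 0.741, -0.0]
wrist_force: [-0.1, -0.2, -0.7]
opening: 0.263
grasp_force: 58.8
```

Run:
```python
from h import *
go([.5568,.2117,.172],.10); print(get_obs()["torque"])
```

```text
t 18.8 pos [0.5562 0.2117 0.1742] yaw 0.1 shift [-0.0001  0.0014  0.0056] turn -0.0001 q6 0.06 F [-0.1 -0.2 -0.7] open 22.5 grip 58.8
[ 0.02211533  0.00126722 -0.10201353]
```

Free of contact; the last millimetres go down in small steps.

Call:
play_rows --plan '[[0,[0,0.0007,0.002],0],[0,[0,0.0007,0.004],0],[0,[0,0.0007,0.006],0],[0,[0,0.0007,0.006],0]]'

```text
time_s: 19.2
eef_pos: [0.5568, 0.2118, 0.1724]
eef_rot: [-0.0, 0.671, 0.741, -0.0]
wrist_force: [-0.0, 0.7, -1.0]
opening: 0.26
grasp_force: 58.8
```

Run:
```python
from h import *
go([.5568,.2117,.172],.10); print(get_obs()["torque"])
```

```text
t 19.2 pos [0.5568 0.2118 0.1724] yaw 0.1 shift [-0.0002 -0.0001  0.0011] turn -0.0001 q6 0.06 F [-0.   0.7 -1. ] open 22.2 grip 58.8
[ 0.00837926 -0.04074911  0.05143517]
```

Call:
play_rows --plan '[[0,[0,0,0.002],0],[0,[0,0,0.004],0],[0,[0,0,0.004],0]]'

```text
time_s: 19.5
eef_pos: [0.5571, 0.2119, 0.1718]
eef_rot: [0.0, 0.671, 0.741, 0.0]
wrist_force: [-2.8, -0.0, 5.0]
opening: 0.261
grasp_force: 59.2
```

Run:
```python
from h import *
go([.5568,.2117,.172],.10); print(get_obs()["torque"])
```

```text
t 19.5 pos [0.5571 0.2119 0.1718] yaw 0.1 shift [-0.0003 -0.0007 -0.0005] turn -0.0001 q6 0.06 F [-2.8 -0.   5. ] open 22.3 grip 59.2
[-0.08637255  0.39884611  0.00365374]
```

The collar touched at the expected height, with 5 N. Releasing.

Call:
play_rows --plan '[[24,[0,0,0],0],[30,[0,0,0],0],[45,[0,0,0],0],[45,[0,0,0],0],[45,[0,0,0],0],[45,[0,0,0],0]]'

```text
time_s: 20.1
eef_pos: [0.5569, 0.2118, 0.1708]
eef_rot: [-0.0, 0.671, 0.741, -0.0]
wrist_force: [-0.2, -0.5, 0.3]
opening: 0.529
grasp_force: 0.0
```

Call:
play_rows --plan '[[45,[0,0,-0.03],0],[45,[0,0,-0.08],0],[45,[0,0,-0.15],0],[45,[0,0,-0.22],0],[45,[-0.1,0,-0.3],0],[45,[-0.15,0,-0.3],0],[45,[-0.15,0,-0.3],0],[45,[-0.15,0,-0.3],0]]'

```text
time_s: 20.9
eef_pos: [0.5628, 0.152, 0.2914]
eef_rot: [-0.0, 0.671, 0.741, 0.0]
wrist_force: [-0.3, -0.5, -1.0]
opening: 0.529
grasp_force: 0.0
```

Run:
```python
from h import *
o=get_obs(); p=camera("wrist"); save(p,"w6"); W=cloud(p,o); z=W[...,2]; go([.5568,.2117,.3])
n=np.hypot(W[...,0]-.5578,W[...,1]-.2117)<.03
for k,lo,hi in [("collar",.162,.172),("head",.19,.21)]:
    m=n&(z>lo)&(z<hi); w=W[m]
    if m.sum()<20: print(k,m.sum()); continue
    print(k,m.sum(),cv2.minEnclosingCircle(w[:,:2].astype(np.float32)),np.median(w[:,2]))
    print(np.linalg.lstsq(np.c_[w[:,:2],np.ones(len(w))],w[:,2],rcond=None)[0][:2])
```

```text
t 20.95 pos [0.5625 0.1526 0.2908] yaw 0.099 shift [ 0.1485  0.0004 -0.0229] turn 0 q6 -0.04 F [-0.2  1.3 -0.2] open 45.1 grip 0.0
collar 712 ((0.5581817030906677, 0.21118178963661194), 0.017940763384103775) 0.16720113520523597
[-0.00049484 -0.00022666]
head 858 ((0.5581126809120178, 0.21112439036369324), 0.011907319538295269) 0.19811307542810885
[0.00681987 0.00072223]
```

View pics/w6.png

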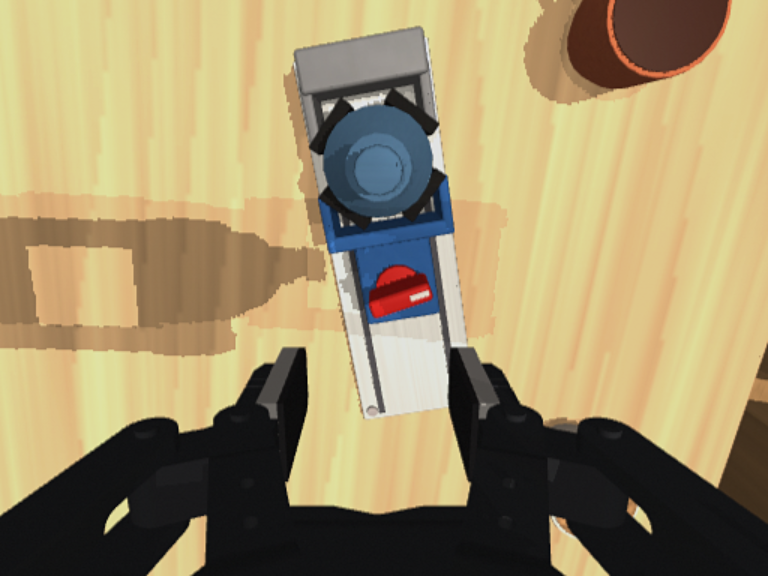

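The stopper sits level in the neck at (378,168): collar top is at z 0.167 and head top at 0.198, both as expected. The knob bar is still across the rail at (400,295).

```bash
python3 -c "
from bench import *
print(hand_in())"
```

```text
the job is handed in; nothing more can be done
None
```

The job is handed in: the flask is clamped snugly with the knob at its stop (about 1.4 rad), and the blue stopper is seated level on the rim and released; the hand-in printed no verdict.

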